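# Set the locking filter slider to its next stop

### The arm

A 7-joint arm with a two-finger parallel gripper is mounted at the origin on the work surface; the furniture and walls round the work are solid. World frame = base frame: x ahead of the robot, y to its left, z up, the work surface at z = 0. Lengths are in mm, angles in rad, forces in N, time in s.
With the tool pointing down it reaches from about 425 to 875 mm from the base axis. Payload 4.7 kg.
Tool frame: the origin (TCP) lies on the centre line of the jaws, within the pads' length; the fingertips stand 25 mm ahead of it and the grasp point (between the pads) lies 6 mm ahead of it; y points along the fingers, z is the direction in which the jaws open and shut, and the axes are right-handed (so a half turn about y gives the same grasp; the last joint's range is limited). The gripper opens to 87 mm and grips with 3 to 60 N. Pads are 19 mm wide; open, the fingers measure 117 mm over their backs; the gripper's body (75 mm by 190 mm) begins 51 mm behind the grasp point.
Start: joints at [1.121, 0.321, -0.07, 1.45, 0.023, 1.371, -0.057], TCP at [290.762, -581.361, 247.587] pointing down, gripper open.
Joint ranges: [-2.86, 2.86], [-0.3, 2.09], [-1.38, 1.24], [0.06, 2.45], [-1.56, 4.7], [0.09, 2.05], [-2.69, 2.69]. Speed limits (rad/s): [2.57, 2.57, 3.14, 3.14, 3.14, 3.14, 3.14].

### API

Orientations are given as a unit quaternion [x, y, z, w].
In Python, from station import env gives the robot as it stands. The module is installed in compiled form; this text tells all that it offers.
- The arm moves only by the tool arm_command, never from a script. Its argument "series" is a list of rows, each a list of 6 numbers: the shift along the tool's x, y, z as a fraction of full scale, then the turn, a rotation vector about the tool's x, y, z as a fraction of full scale. In form: [[tx, ty, tz, rx, ry, rz], ...]. A call has 1 to 20 rows; each row shifts and turns the commanded pose from where the row before left it, along the tool's axes as they then stand; what a row does not reach is not made up. Full scale, the value 1, is 0.5 m for a shift and 60 degrees for a turn. A row lasts 1/8 s, in which the tool goes at most 62.5 mm and 10.7 degrees, less where a joint would pass 70% of its speed; a pose out of reach is approached as far as the arm can. A call with a number of a shift or a turn outside -1 to 1 is refused whole. A call with a gripper value outside its range is refused whole. "claw" is the opening, from 0 (shut) to 1 (fully open), set as the call begins (left out, the last holds). The fingers move at their own pace and stop on an object; "force" is the grip in N (left out, the last holds). Time passes only in rows, so rows that do not move let the fingers close. It gives the time, the measured TCP pose, the force and the opening at its end, in the units of the state.
- env.read_state(): the state, without advancing time (a new reading comes with each control period).
- env.get_image(name): name is "scene" or "top" or "wrist"; returns a dict with "pixels" (384x512x3 uint8, red, green, blue), "range_z" (384x512 float32, mm along the optical axis (not along the pixel's ray), 0 where there is no reading), "fx", "fy", "cx", "cy" (pixels), "origin" and "orientation" of the camera in the world. Camera axes: x right, y down, z forward; pixel columns grow to the right and rows downward; lengths in mm; the calibration is good to about 2 mm. The wrist camera is an equidistant fisheye: a pixel r from the principal point sees the ray r / f radians off the axis. A picture is of the moment at which its call begins.
- env.job_done(): hands the job in, once; it reports no verdict.
Trained networks look in a picture, given as the dict that the camera call returned (one of the last four; its "shot" number tells which), for a name from the list of things; names that differ only in an ending like _2 or _b are one class to them, and where a whole thing is asked for, a point or a joint stands for the part that bears it (a point fixed in the world has none). Each returns a list of dicts, best first, with "confidence" (0 to 1); they miss things now and then, are a little off and sometimes report something else, mostly with a low value. They report only what shows in the picture. A call takes as long as a camera call.
- env.boxes_of(picture, query): "at" ([x, y, z] in mm, in the coordinates of the camera as it stood for that picture, good to about 4 mm: the middle of the surface that is visible of it).
- env.trace(picture, query): "region" (384x512 bool, what is visible of it).
The state is a dict: "time": time; "qpos": joint angles; "qd": joint speeds; "effort": joint torques, N m; "ee_pos": TCP position; "orientation": TCP orientation; "contact_force": force on the tool from outside, world axes, zero at the start; "torque": the same for the moment, N m; "width": finger opening in mm.
Only numpy, scipy, OpenCV 4.12 (cv2) and the standard library are available. Lean on these libraries where they do the work, as an engineer would, in place of code of your own. Each camera call takes 0.05 s, during which the arm holds its last target.

### The job

Two bench filter units stand on the worktop. On the one whose slider carries round windows, squeeze the latch tab against the fin of the grip and slide the grip one stop inward, towards the lamp head, then let go so that the latch springs back out and locks it at that middle stop. Leave the slider with the square windows at its stop.

Things in the scene. Friction and masses are not known exactly. Their poses are not given: they have to be found in the camera images.
- round_unit: Filter unit to work on, fixed to the worktop: grey base 240 x 80 x 30 mm, white lamp head (58 mm long, 69 mm high) at one end, aluminium slider plate with three round windows (the other, like unit has square ones). Origin: centre of the base's underside. x: along the base towards the head, the way the slider goes in; z up. The grip is centred at x = -90 mm + slider value, y = 0.
- round_grip (a point): Grip on that slider, midway between the pinch faces when squeezed, 75 mm above the worktop; axes as the unit's. A fixed black fin (outer face y = +15 mm) and a steel latch tab (outer face y = -27 mm latched, -15 mm squeezed), each 24 mm long in x, top at 94 mm: pinch along y, 42 closing to 30 mm. Keep fingertips over 52 mm above the worktop (rack top 46, grip's foot 46).
- round_slider (a joint): How far that slider is pushed in towards the lamp head, m. Stops (notches) at 0 (start, outermost), 0.045 (middle) and 0.090. In a notch the latch blocks it but for 1 mm of play; it runs with under 1 N of friction. The notch mouths slope: let go within 8 mm of a stop, it is drawn in by the latch spring.
- round_tab (a joint): How far the latch tab is squeezed towards the fin, m: 0 latched (sprung out), 0.0125 end of travel. Its spring pushes back with 4 N at 0 and 6.5 N at the end; the slider comes free from about 0.005 on, 0.012 clears the rack wholly.
- square_slider (a joint): The same slider value of the other unit, which is alike but has three square windows and a square port on its head, m. Starts at 0 and is to stay there.

How it is judged:
By the outcome, as a careful person would: the job done as asked, in the order asked, and still so for the second after the job is handed in, with the robot touching nothing.
It also fails if it takes over 32 s, if anything falls off the work surface, if the arm or the gripper's body presses on something with over 40 N, if the wrist force passes 120 N, or if a joint passes its speed limit or range.

## Working session

There is one attempt and no reset: what is moved stays moved. The work goes in short steps, Python scripts to look and compute and a tool call to move; the robot and the scene stay as the last step left them, time stands still between calls to the robot, and variables do not carry over. Pictures are saved under pics/ and viewed, and the job is handed in when it is done.

Besides the shell and the picture viewer there is one more tool, called after "Emit:" in YAML: its name, and indented under it one key for each argument. arm_command: Moves the arm, as the interface text tells. Shift numbers are shares of 0.5 m and turn numbers shares of 60 degrees, none past 1 either way. Its arguments: {"type":"object","properties":{"series":{"type":"array","items":{"type":"array","items":{"type":"number"}}},"claw":{"type":"number"},"force":{"type":"number"}},"required":["series"]}

```bash
mkdir -p pics; cat > h.py <<'E'
import numpy as np, cv2
from scipy.spatial.transform import Rotation as R
from station import env
def save(p,n): cv2.imwrite('pics/'+n+'.png',p["pixels"][:,:,::-1])
def w(p,c): return R.from_quat(p["orientation"]).apply(c)+np.array(p["origin"])
E
python3 - <<'E'
from h import *
s=env.read_state(); print(s["time"],s["ee_pos"],s["orientation"],s["width"]); print(R.from_quat(s["orientation"]).as_matrix().round(3))
for n in ["scene","top"]:
    p=env.get_image(n); save(p,n+"0"); print(n,p["origin"],p["orientation"],p["fx"],p["cx"])
    for q in ["round_unit","round_grip","round_slider","round_tab","square_slider"]:
        for d in env.boxes_of(p,q)[:3]: print(q,w(p,d["at"]).round(1),round(d["confidence"],2))
E
```

```text
0.0 [ 290.5063239  -580.91231695  246.4354904 ] [-0.16271713  0.68882998 -0.68752117  0.16233003] 87.03876306991324
[[-0.894 -0.001  0.447]
 [-0.447  0.002 -0.894]
 [ 0.    -1.    -0.002]]
scene [ 158.09808841 -577.46435367  524.4731744 ] [ 0.84840776 -0.22850474  0.11961248 -0.46225827] 377.36608340705413 255.20341795365897
round_unit [569.5 -69.9  38.8] 0.65
round_grip [531.6 -45.5  44.1] 0.61
round_slider [529.  -42.5  39.4] 0.63
round_tab [485.9 -57.3  79.4] 0.74
square_slider [476.  162.5  42.3] 0.97
top [321.63511189  45.42762178 889.43746971] [ 0.76283731 -0.63724099  0.07223449 -0.08237316] 424.9319343263644 254.4996386235831
round_unit [570.1 -53.   38.6] 0.62
round_grip [543.1 -40.5  33.3] 0.8
round_slider [543.  -38.7  34.2] 0.61
round_tab [491.  -55.2  82.9] 0.71
square_slider [518.2 164.1  38.6] 0.58
```

View pics/scene0.png

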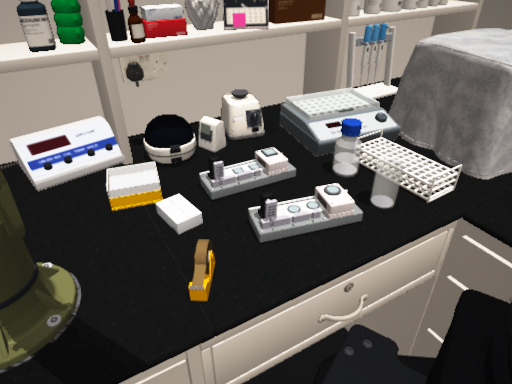

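View pics/top0.png

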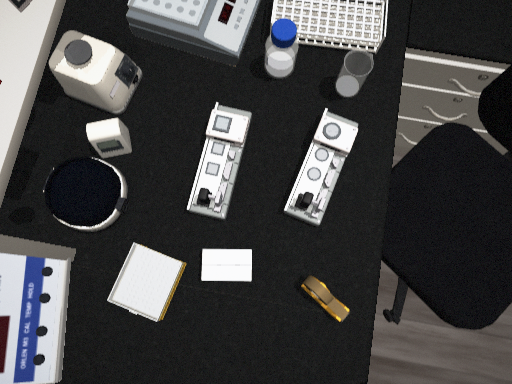

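```bash
cat >> h.py <<'E'
def cloud(p):
    z=p["range_z"]; v,u=np.mgrid[:384,:512]
    c=np.stack([(u-p["cx"])/p["fx"]*z,(v-p["cy"])/p["fy"]*z,z],-1)
    return R.from_quat(p["orientation"]).apply(c.reshape(-1,3)).reshape(384,512,3)+np.array(p["origin"])
E
python3 - <<'E'
from h import *
for n in ["top","scene"]:
    p=env.get_image(n); W=cloud(p)
    r=env.trace(p,"round_unit")
    print([(d["confidence"],d["region"].sum(),np.argwhere(d["region"]).mean(0)) for d in r])
    m=r[0]["region"]; P=W[m&(p["range_z"]>0)]; 
    q=P[(P[:,2]>15)]
    rect=cv2.minAreaRect(q[:,:2].astype(np.float32)); print("all",rect)
    b=P[(P[:,2]>22)&(P[:,2]<36)]; print("base",len(b),cv2.minAreaRect(b[:,:2].astype(np.float32)),np.median(b[:,2]))
    h=P[P[:,2]>60]; print("high",len(h)); 
    g=W[(p["range_z"]>0)&(W[:,:,2]>70)&(W[:,:,2]<110)&(abs(W[:,:,0]-490)<40)&(abs(W[:,:,1]+55)<50)]
    print("grip",len(g),g.min(0),g.max(0),g.mean(0))
    hh=h[h[:,0]>560]; print("head",len(hh),cv2.minAreaRect(hh[:,:2].astype(np.float32)) if len(hh)>4 else 0,np.median(hh[:,2]))
    im=p["pixels"].copy(); im[m^cv2.erode(m.astype(np.uint8),np.ones((3,3))).astype(bool)]=[255,0,0]
    c=im[90:240,260:380] if n=="top" else im[160:260,230:380]
    cv2.imwrite(f'pics/{n}1.png',cv2.resize(c,None,fx=5,fy=4 if n=="top" else 5,interpolation=0)[:,:,::-1] if 0 else cv2.resize(c,None,fx=4,fy=4,interpolation=cv2.INTER_CUBIC)[:,:,::-1])
E
```

```text
[(0.84, np.int64(4196), array([168.82769304, 320.83341277]))]
all ((580.7066040039062, -56.002281188964844), (79.94657897949219, 239.927978515625), 77.57881927490234)
base 1646 ((580.5073852539062, -57.11998748779297), (77.52618408203125, 239.8792724609375), 77.45421600341797) 31.330744705878033
high 1273
grip 235 [475.90500253 -64.44940699  70.13238622] [506.17499334 -20.12571595  96.52707003] [490.46893527 -40.51708001  89.8251935 ]
head 1002 ((643.853759765625, -69.469482421875), (78.70368957519531, 58.04663848876953), 76.57865142822266) 64.87002944833586
[(0.57, np.int64(4117), array([212.78940976, 303.20961865]))]
all ((581.4666748046875, -54.64539337158203), (82.50719451904297, 239.0211639404297), 77.49149322509766)
base 1076 ((581.086181640625, -56.4700927734375), (78.66179656982422, 239.0432891845703), 77.54560089111328) 30.6758101917774
high 926
grip 276 [477.26200216 -65.26351445  70.2558561 ] [506.34894771 -19.44655822  96.6345191 ] [489.54361374 -47.57139531  86.69785548]
head 594 ((643.4740600585938, -69.12335968017578), (80.75113677978516, 56.4809684753418), 80.05021667480469) 66.27974302884596
```

```bash
python3 - <<'E'
import cv2,numpy as np
a=cv2.imread('pics/top1.png');b=cv2.imread('pics/scene1.png')
b=cv2.resize(b,(300,200)); cv2.imwrite('pics/z.png',np.vstack([a[:, :480]])); 
E
```

```text
(no output)
```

View pics/z.png

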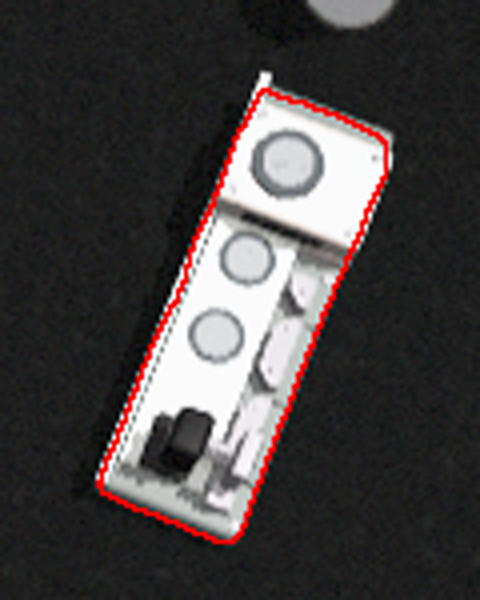

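View pics/scene1.png

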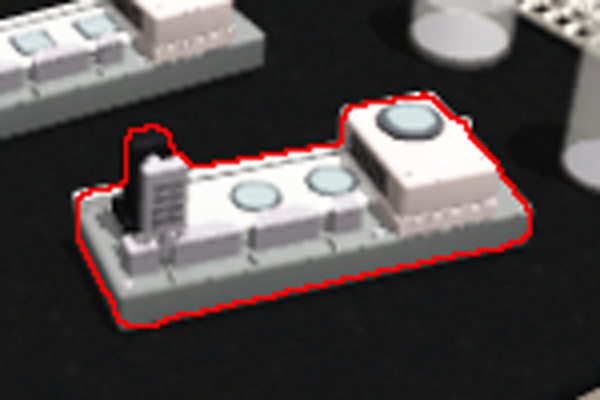

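Emit:
arm_command:
  series:
    - [-0.06,0.008,-0.057,0,0,0]
    - [-0.06,0.008,-0.057,0,0,0]
    - [-0.06,0.008,-0.057,0,0,0]
    - [-0.06,0.008,-0.057,0,0,0]
    - [-0.06,0.008,-0.057,0,0,0]
    - [-0.06,0.008,-0.057,0,0,0]
    - [-0.06,0.008,-0.057,0,0,0]
    - [-0.06,0.008,-0.057,0,0,0]
    - [-0.06,0.008,-0.057,0,0,0]
    - [-0.06,0.008,-0.057,0,0,0]
    - [-0.06,0.008,-0.057,0,0,0]
    - [-0.06,0.008,-0.057,0,0,0]
    - [-0.06,0.008,-0.057,0,0,0]
    - [-0.06,0.008,-0.057,0,0,0]
    - [0,0,0,0,0.13,0]
    - [0,0,0,0,0.13,0]
    - [0,0,0,0,0.13,0]
    - [0,0,0,0,0.13,0]
    - [0,0,0,0,0.13,0]
    - [0,0,0,0,0,0]
  claw: 1
  force: 20

```text
time: 3.3
ee_pos: [487.9, -36.7, 191.7]
orientation: [-0.076, -0.703, 0.703, 0.076]
contact_force: [-0.4, -0.8, -0.6]
width: 86.8
```

```bash
cat >> h.py <<'E'
a=np.radians(-12.5); ux=np.array([np.cos(a),np.sin(a),0]); uy=np.array([-ux[1],ux[0],0]); C=np.array([580.9,-56.3,0])
def st():
    s=env.read_state(); M=R.from_quat(s["orientation"]).as_matrix(); d=s["ee_pos"]-C
    print("t",s["time"],"ee",np.round(s["ee_pos"],1),"unit xy",(d@ux).round(1),(d@uy).round(1),"F",np.round(s["contact_force"],1),"w",round(s["width"],1))
    print("zang",np.degrees(np.arctan2(M[1,2],M[0,2])).round(2),M[:,1].round(3)); return s,M
E
python3 - <<'E'
from h import *
s,M=st()
t=C-90*ux+[0,0,84]; print("tool shift/500",(M.T@(t-s["ee_pos"])/500).round(4))
p=env.get_image("wrist"); save(p,"w0")
E
```

```text
t 3.3 ee [487.9 -36.7 191.7] unit xy -95.0 -0.9 F [-0.4 -0.8 -0.6] w 86.8
zang -102.34 [ 0. -0. -1.]
tool shift/500 [-0.0099  0.2154 -0.0019]
```

View pics/w0.png

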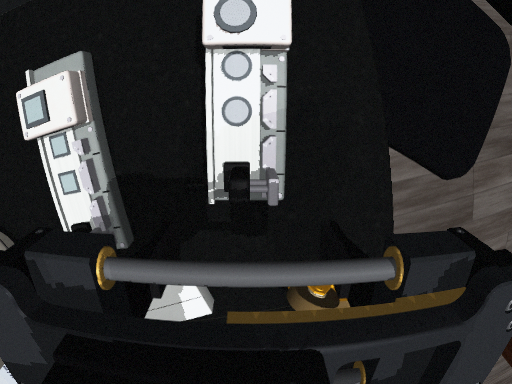

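```bash
python3 - <<'E'
from h import *
p=env.get_image("wrist"); z=p["range_z"]; v,u=np.mgrid[:384,:512]
dx=(u-p["cx"]);dy=(v-p["cy"]);r=np.hypot(dx,dy);th=r/p["fx"]
k=np.tan(th)*z/np.maximum(r,1e-6)
c=np.stack([dx*k,dy*k,z],-1); W=(R.from_quat(p["orientation"]).apply(c.reshape(-1,3))+np.array(p["origin"])).reshape(384,512,3)
ok=(z>0)&(th<1.4); d=W-C; U=np.stack([d@ux,d@uy,W[...,2]],-1)
b=U[ok&(abs(U[...,0])<140)&(abs(U[...,1])<70)&(U[...,2]>15)]
print("base",np.percentile(b[:,0],[0,.5,99.5,100]).round(1),np.percentile(b[:,1],[0,.5,1,99,99.5,100]).round(1))
print(cv2.minAreaRect(b[:,:2].astype(np.float32)))
g=b[(b[:,2]>62)&(b[:,0]<-50)]
for n,q in (("fin",g[g[:,1]>-8]),("tab",g[g[:,1]<=-8])): print(n,len(q),np.percentile(q,[1,50,99],axis=0).round(1).tolist())
E
```

```text
base [-131.  -120.6   75.1   81.1] [-70.  -69.3 -68.7  68.2  69.   70. ]
((-24.981704711914062, -0.0100860595703125), (139.9973602294922, 212.1017303466797), 89.98451232910156)
fin 31230 [[-100.7, -7.2, 91.8], [-70.2, 34.8, 272.6], [-57.9, 69.2, 291.6]]
tab 25373 [[-121.2, -69.5, 92.5], [-70.2, -46.4, 264.1], [-57.3, -8.6, 288.8]]
```

```bash
python3 - <<'E'
from h import *
p=env.get_image("wrist"); z=p["range_z"]; v,u=np.mgrid[:384,:512]
dx=(u-p["cx"]);dy=(v-p["cy"]);r=np.hypot(dx,dy);th=r/p["fx"]
k=np.tan(th)*z/np.maximum(r,1e-6)
c=np.stack([dx*k,dy*k,z],-1); W=(R.from_quat(p["orientation"]).apply(c.reshape(-1,3))+np.array(p["origin"])).reshape(384,512,3)
ok=(z>0)&(th<1.4)&(v<225); d=W-C; U=np.stack([d@ux,d@uy,W[...,2]],-1)
b=U[ok&(abs(U[...,0])<140)&(abs(U[...,1])<70)&(U[...,2]>15)&(U[...,2]<110)]
print("base",np.percentile(b,[0,.5,1,99,99.5,100],axis=0).round(1).tolist())
print(cv2.minAreaRect(b[:,:2].astype(np.float32)))
g=b[(b[:,2]>66)&(b[:,0]<-50)]
for n,q in (("fin",g[g[:,1]>-8]),("tab",g[g[:,1]<=-8])): print(n,len(q),np.percentile(q,[1,50,99],axis=0).round(1).tolist())
E
```

```text
base [[-118.2, -38.9, 25.0], [-115.4, -37.9, 27.6], [-113.0, -37.5, 28.3], [77.2, 40.5, 94.2], [78.3, 41.0, 94.5], [81.4, 41.8, 95.9]]
((-18.41425323486328, 1.4992790222167969), (199.56944274902344, 80.68154907226562), 0.04605938494205475)
fin 744 [[-99.7, -7.3, 66.6], [-86.2, 6.4, 93.0], [-76.9, 15.8, 95.0]]
tab 465 [[-100.3, -25.5, 66.2], [-87.1, -19.6, 93.0], [-76.9, -8.8, 95.0]]
```

Emit:
arm_command:
  series:
    - [-0.012,0,-0.0034,0,0,0]
    - [0,0.04,0,0,0,0]
    - [0,0.05,0,0,0,0]
    - [0,0.05,0,0,0,0]
    - [0,0.05,0,0,0,0]
    - [0,0.025,0,0,0,0]
    - [0,0,0,0,0,0]
    - [0,0,0,0,0,0]

```text
time: 4.45
ee_pos: [495.0, -36.3, 84.9]
orientation: [-0.077, -0.703, 0.703, 0.076]
contact_force: [0.2, 0.8, -0.1]
width: 86.7
```

```bash
python3 - <<'E'
from h import *
st()
p=env.get_image("wrist"); save(p,"w1")
E
```

```text
t 4.45 ee [495.  -36.3  84.9] unit xy -88.2 1.0 F [ 0.2  0.8 -0.1] w 86.7
zang -102.41 [ 0.002 -0.    -1.   ]
```

View pics/w1.png

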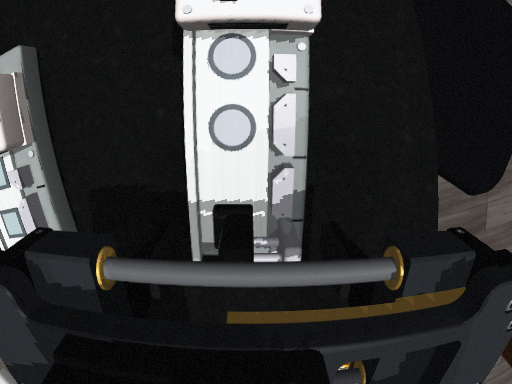

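Emit:
arm_command:
  series:
    - [0,0,0,0,0,0]
    - [0,0,0,0,0,0]
    - [0,0,0,0,0,0]
    - [0,0,0,0,0,0]
    - [0,0,0,0,0,0]
    - [0,0,0,0,0,0]
    - [0,0,0,0,0,0]
    - [0,0,0,0,0,0]
  claw: 0.3
  force: 15

```text
time: 5.5
ee_pos: [494.4, -34.7, 84.0]
orientation: [0.076, 0.704, -0.702, -0.076]
contact_force: [1.3, 3.8, -0.3]
width: 28.7
```

Emit:
arm_command:
  series:
    - [-0.01,0,0,0,0,0]
    - [-0.015,0,0,0,0,0]
    - [-0.015,0,0,0,0,0]
    - [-0.015,0,0,0,0,0]
    - [-0.015,0,0,0,0,0]
    - [-0.01,0,0,0,0,0]
    - [-0.01,0,0,0,0,0]
    - [0,0,0,0,0,0]
    - [0,0,0,0,0,0]

```text
time: 6.62
ee_pos: [538.8, -44.5, 84.1]
orientation: [0.076, 0.704, -0.702, -0.076]
contact_force: [0.9, 5.4, -0.4]
width: 29.0
```

```bash
python3 - <<'E'
from h import *
st()
for n in ["scene","top","wrist"]:
    p=env.get_image(n); save(p,n+"2")
    for d in env.boxes_of(p,"round_tab")[:1]+env.boxes_of(p,"round_grip")[:1]: 
        x=w(p,d["at"])-C; print(n,(x@ux).round(1),(x@uy).round(1),x[2].round(1),d["confidence"])
a=cv2.imread('pics/wrist2.png');b=cv2.imread('pics/scene2.png')[150:250,220:380]
cv2.imwrite('pics/c2.png',np.vstack([a,cv2.resize(b,(512,320))[:210]]))
E
```

```text
t 6.625 ee [538.8 -44.5  84.1] unit xy -43.6 2.4 F [ 0.9  5.4 -0.4] w 29.0
zang -102.37 [ 0.001  0.002 -1.   ]
scene 5.6 5.3 41.8 0.6
top -58.1 0.4 43.7 0.7
wrist -27.1 -5.8 82.2 0.77
wrist -7.5 5.8 36.4 0.82
```

View pics/c2.png

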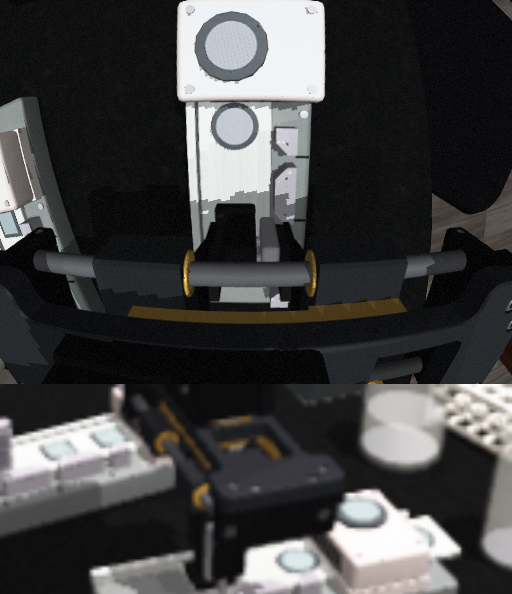

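Emit:
arm_command:
  series:
    - [0,0,0,0,0,0]
    - [0,0,0,0,0,0]
    - [0,0,0,0,0,0]
    - [0,0,0,0,0,0]
    - [0,0,0,0,0,0]
    - [0,0,0,0,0,0]
    - [0,0,0,0,0,0]
    - [0,0,0,0,0,0]
  claw: 1

```text
time: 8.07
ee_pos: [538.1, -45.9, 84.0]
orientation: [-0.076, -0.703, 0.703, 0.076]
contact_force: [0.2, -0.7, 0.4]
width: 86.6
```

Emit:
arm_command:
  series:
    - [0,-0.02,0,0,0,0]
    - [0,-0.05,0,0,0,0]
    - [0,-0.05,0,0,0,0]
    - [0,-0.05,0,0,0,0]
    - [0.05,-0.05,0,0,0,0]
    - [0.08,-0.02,0,0,0,0]
    - [0.08,0,0,0,0,0]
    - [0,0,0,0,0,0]
    - [0,0,0,0,0,0]

```text
time: 9.2
ee_pos: [436.3, -23.5, 204.8]
orientation: [-0.077, -0.703, 0.703, 0.076]
contact_force: [0.6, -0.0, 0.2]
width: 86.9
```

```bash
python3 - <<'E'
from h import *
st()
for n in ["scene","top","wrist"]:
    p=env.get_image(n); save(p,n+"3")
    if n!="wrist":
        U=cloud(p)-C; U=np.stack([U@ux,U@uy,U[...,2]],-1)
        g=U[(p["range_z"]>0)&(U[...,2]>72)&(U[...,2]<100)&(U[...,0]<10)&(U[...,0]>-110)&(abs(U[...,1])<40)]
        if len(g): print(n,len(g),np.percentile(g,[1,50,99],axis=0).round(1).tolist())
b=cv2.imread('pics/scene3.png')[130:250,180:380]; a=cv2.imread('pics/wrist3.png')[:260]
cv2.imwrite('pics/c3.png',np.vstack([a,cv2.resize(b,(512,307))]))
E
```

```text
t 9.2 ee [436.3 -23.5 204.8] unit xy -148.3 0.7 F [ 0.6 -0.   0.2] w 86.9
zang -102.43 [ 0.002 -0.001 -1.   ]
scene 261 [[-56.1, -25.8, 72.7], [-47.0, -3.8, 88.6], [-32.6, 14.8, 96.5]]
```

View pics/c3.png

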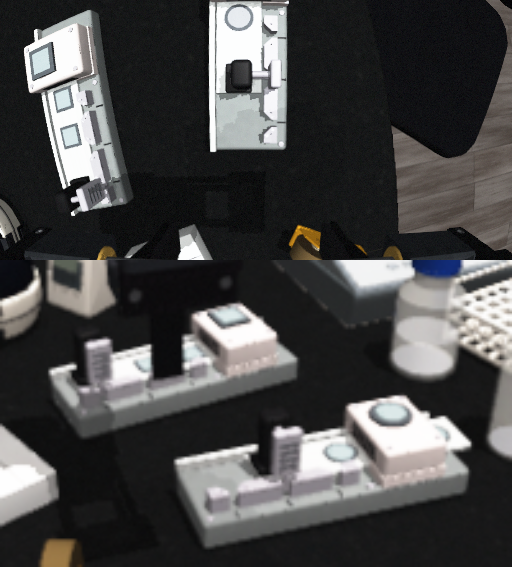

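```bash
python3 -c "
from station import env
print(env.job_done(), env.read_state()['time'])"
```

```text
the job is handed in; nothing more can be done
the job is handed in; nothing more can be done
```

The round-window slider is at its middle stop with the latch sprung back out. I squeezed the tab against the fin (opening 29 mm), slid the grip about 45 mm towards the lamp head, then let go and backed off.

**Checks after backing off:**
- **Grip position:** scene-camera depth put the grip at x of about -44.5 mm, where the middle stop is -45 mm.
- **Latch:** the tab's outer face was at about y = -26 mm, where -27 mm is fully latched. The slider's hold in the notch was not tested by pushing it.
- **Square unit:** its slider looked unmoved at its outermost stop in the pictures, but I did not measure it.
- **Arm:** it was clear of everything, with contact force under 1 N. The last clock reading before hand-in was 9.2 s, and the highest wrist force in the move readings was about 5.5 N.

**Disagreements and gaps:**
- The wrist and top cameras differed by about 1.5 mm on the unit's pose, so I aimed between them.
- The network's grip detections were unreliable while the gripper hid the grip, so I used depth and the pictures instead.
- The top camera gave no depth points on the grip in the final look, so the final grip and latch figures come from the scene camera alone. The wrist picture looked the same.

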